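# Refill the desk caddy and carry it level to its cork mat

## Robot

A 6-joint arm with a two-finger parallel gripper is mounted at the origin on the work surface. World frame = base frame: x ahead of the robot, y to its left, z up, the work surface at z = 0. Lengths are in mm, angles in degrees, forces in N, time in s.
With the tool pointing down it reaches from about 350 to 850 mm from the base axis. Payload 8.1 kg.
Tool frame: the origin (TCP) lies midway between the tips of the shut fingers; the grasp point (between the pads) lies 19 mm behind it; z points along the fingers, y is the line along which they close (so a half turn about z gives the same grasp; the last joint's range is limited). The gripper opens to 85 mm and grips with 20 to 120 N. Pads are 22 mm wide; open, the fingers measure 114 mm over their backs; the gripper's body (76 mm by 85 mm) begins 54 mm behind the grasp point. The pads swing forward as they close: fully open they stand 13 mm farther back than shut.
Start: joints at [-78.289, 7.471, 85.268, -0, 87.261, -4.893], TCP at [171.477, -574.979, 231.292] pointing down, gripper open.
Joint ranges: [-169.43, 169.43], [-51.17, 129.36], [1.28, 143.12], [-76.62, 256.62], [0, 156.53], [-152.29, 152.29]. Speed limits (degrees/s): [136.94, 136.94, 159.86, 180, 180, 180].

## Interface

Orientations are given as [roll, pitch, yaw] about the fixed x, y, z axes, in that order (R = Rz(yaw) Ry(pitch) Rx(roll)).
In Python, from bench import sensors, optics, r gives the robot as it stands.
- The arm moves only by the tool apply_moves, never from a script. Its argument "targets" is a list of rows, each a list of 7 numbers: the shift along the tool's x, y, z in mm, then the turn, a rotation vector about the tool's x, y, z in rad, then the closure, from 0 (fully open) to 1 (shut). In form: [[x, y, z, wx, wy, wz, claw], ...]. A call has 1 to 20 rows; each row shifts and turns the commanded pose from where the row before left it, along the tool's axes as they then stand; what a row does not reach is not made up. A row lasts 1/8 s, in which the tool goes at most 62.5 mm and 10.7 degrees, less where a joint would pass 70% of its speed; a pose out of reach is approached as far as the arm can. A call is refused whole if a number of a shift passes 62.5 or a number of a turn 0.188, either way. A call with a gripper value outside its range is refused whole. The fingers move at their own pace and stop on an object; "force" is the grip in N (left out, the last holds). Time passes only in rows, so rows that do not move let the fingers close. It gives the time, the measured TCP pose, the force, the opening and the grip force at its end, in the units of the state.
- sensors.sense(): the state, without advancing time (a new reading comes with each control period).
- optics.snapshot(name): name is "scene" or "top"; returns the picture (400x640x3 uint8, red, green, blue); there is no depth.
- optics.get_calibration(name): a dict with "camera_matrix" (3x3 intrinsics, pixels), "dist_coeffs" ([k1, k2, p1, p2, k3] as OpenCV has them; the pictures are not rectified), "pose" (4x4, takes a point from camera to world coordinates). Camera axes: x right, y down, z forward; pixel columns grow to the right and rows downward; lengths in mm; the calibration is good to about 2 mm. A picture is of the moment at which its call begins. get_calibration takes no time and is no camera call.
- r.hand_in(): hands the job in; it is judged then, once.
The state is a dict: "time": time; "joint_pos": joint angles; "qd": joint speeds; "joint_efforts": joint torques, N m; "tool_pos": TCP position; "tcp_rot": TCP orientation; "ft_force": force on the tool from outside, world axes, zero at the start; "wrist_torque": the same for the moment, N m; "finger_gap": finger opening in mm; "grip_force": force on a finger pad.
Only numpy, scipy, OpenCV 4.12 (cv2) and the standard library are available. Lean on these libraries where they do the work, as an engineer would, in place of code of your own. Each camera call takes 0.05 s, during which the arm holds its last target. There are 200 camera calls.

## Task

Tidy this desk: the yellow highlighter was left lying on the cork mat where the wooden caddy belongs. Stand the highlighter upright in the white pen cup in the caddy, and carry the caddy by its handle to the cork mat. Lift it clear of the desk and keep it level all the way so that its cup and succulent stay standing, and set it down softly with its whole base on the mat, long side along the mat's long side, either way round. Leave the birds, books, mug, tape dispenser and black sculpture where they stand.

Things in the scene. Friction and masses are not known exactly. Their poses are not given: they have to be found in the camera images.
- caddy: wooden caddy on the desk: open box 130 (x) x 220 (y, long side) x 42 mm high, walls and floor 6 mm; origin at centre of underside. A board 12 x 64 mm stands along y in its middle and ends in a carrying grip: bar 14 (x) x 64 (y) x 24 mm (z), its centre 138 mm above the origin, over a hand slot 42 (y) x 26 mm. With all it holds 0.6 to 0.95 kg, nearly balanced about the grip
- cup: white round pen cup, loose, in one end of the caddy, 68 mm from its centre along its +y or -y (the succulent is in the other end). Outer diameter 63 mm at the foot, 66 mm at the rim; height 92 mm; inner diameter 60 mm at the rim, 57 mm at the floor; floor 5 mm thick. Origin at centre of underside (6 mm above the caddy's), z up
- pot: terracotta pot with a green succulent, loose, standing in the other end of the caddy: 62 mm diameter, 58 mm high, about 95 mm with its leaves. Origin at the centre of its underside, z up.
- mat: cork mat fixed to the desk, 160 (x) x 250 (y, the long side) x 3 mm; origin at the centre of its underside on the desk. The caddy belongs on it. One of caddy and mat is to the left of the robot, the other to the right.
- highlighter: yellow highlighter with a black cap, a flat bar 115 (x) x 18 (y) x 14 mm (z), 20 g, lying flat on the cork mat. Origin at its middle, cap to its +x. Either end may go down into the cup.
- tall_bird: white bird figure on a thin stem and a round base of 60 mm diameter, 200 mm tall, bird about 75 mm long (its x) near the top; stands at the mat's far (+x) side, easily knocked over. Origin at the centre of its underside.
- small_bird: the same, 150 mm tall, also at the mat's far (+x) side.
- books: stack of two books, 120 (x) x 190 (y) x 50 mm, beside the mat on the robot's side. Origin at the centre of its underside.
- mug: blue mug, 82 mm diameter, 92 mm high, handle at its +y reaching 69 mm from the axis; stands at the caddy's far (+x) side. Origin at the centre of its underside.
- tape: black tape dispenser, 56 (x) x 140 (y) x 78 mm high, beside the caddy on the robot's side. Origin at the centre of its underside.
- sculpture: black twisted sculpture on a round base of 80 mm diameter, 257 mm tall, 1 kg, between the caddy and the mat, towards the far side. Origin at the centre of its underside.
Mind the look-alikes: they are no part of the job. Of the things that look like the highlighter, take the one that is nearest to the robot's base at the start. There is more than one size of the pot; the job needs the larger.

How it is judged:
By the outcome, as a careful person would: the job done as asked, in the order asked, and still so for the second after the job is handed in, with the robot touching nothing.
It also fails if it takes over 69 s, if anything falls off the work surface, if the arm or the gripper's body presses on something with over 40 N, if the wrist force passes 120 N, or if a joint passes its speed limit or range.

## Working session

There is one attempt and no reset: what is moved stays moved. The work goes in short steps, Python scripts to look and compute and a tool call to move; the robot and the scene stay as the last step left them, time stands still between calls to the robot, and variables do not carry over. Pictures are saved under pics/ and viewed, at most 11 in all, crops included, and the job is handed in when it is done.

Besides the shell and the picture viewer there is one more tool, called after "Request:" as name(argument=value, ...), one argument or row to a line, values as JSON. apply_moves: Moves the arm, as the interface text tells. Its arguments: {"type":"object","properties":{"targets":{"type":"array"},"force":{"type":"number"}},"required":["targets"]}

```bash
mkdir -p pics; ls; python3 - <<'E'
from bench import sensors, optics, r
import cv2,json,numpy as np
for n in("scene","top"):
    im=optics.snapshot(n); cv2.imwrite(f"pics/{n}0.png",im[:,:,::-1])
    c=optics.get_calibration(n); print(n,np.array(c["camera_matrix"]).round(1).tolist(),c["dist_coeffs"],np.array(c["pose"]).round(3).tolist())
print(sensors.sense())
E
```

```text
pics
scene [[424.2, 0.0, 314.4], [0.0, 424.2, 196.4], [0.0, 0.0, 1.0]] [-0.06607979  0.          0.          0.          0.        ] [[-0.789, 0.496, -0.362, 861.998], [0.614, 0.637, -0.465, 526.637], [0.0, -0.59, -0.808, 902.881], [0.0, 0.0, 0.0, 1.0]]
top [[382.5, 0.0, 316.1], [0.0, 382.5, 200.4], [0.0, 0.0, 1.0]] [-0.0539375  0.         0.         0.         0.       ] [[0.009, -0.981, 0.194, 299.072], [-1.0, -0.009, -0.001, 40.248], [0.002, -0.194, -0.981, 1029.609], [0.0, 0.0, 0.0, 1.0]]
{'time': 0.1, 'joint_pos': array([-7.82872067e+01,  7.51114895e+00,  8.53238177e+01, -4.18249315e-04,
        8.72602043e+01, -4.89393379e+00]), 'qd': array([-0.03998777, -0.07416266, -0.08442523,  0.015775  ,  0.02481157,
        0.02454054]), 'joint_efforts': array([ 1.17594151e-03, -5.70951784e+01, -5.01942337e+01, -1.31673723e-04,
        8.20600282e-03,  8.73986323e-06]), 'tool_pos': array([ 171.39048428, -574.48747145,  230.33802487]), 'tcp_rot': array([-1.79905140e+02, -7.70295584e-03,  1.66067411e+01]), 'ft_force': array([-0.26339742,  0.47535909, -0.15242755]), 'wrist_torque': array([ 0.03076935,  0.01590229, -0.0053676 ]), 'grip_force': 0.0, 'finger_gap': 85.57951407337612}
```

View pics/top0.png

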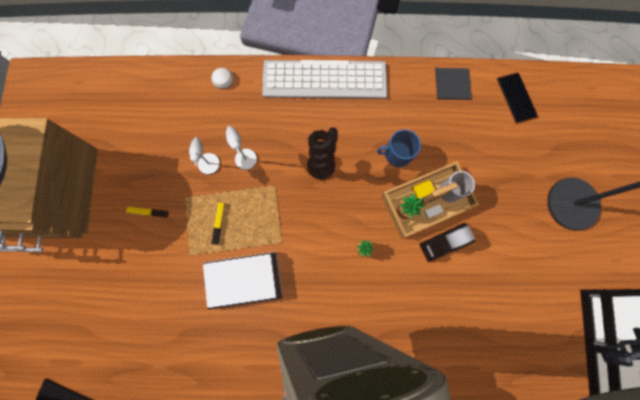

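View pics/scene0.png

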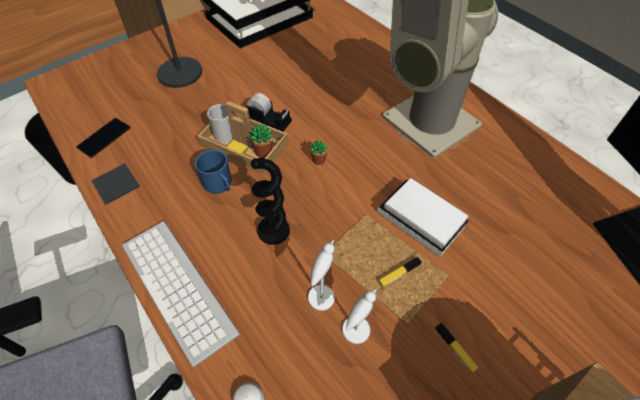

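The top view shows the mat at about (233,220) with the highlighter on it at (218,222), cap at (216,238). The caddy is at (430,200), the cup at (460,185), the succulent at (410,205), the sculpture at (320,155) and the birds at (207,160) and (245,158). The scene view agrees. Next I'll zoom in and measure.

```bash
cat > h.py <<'E'
import numpy as np,cv2
from bench import optics,sensors,r
C={n:optics.get_calibration(n) for n in("scene","top")}
def ray(n,p):
    c=C[n];K=np.array(c["camera_matrix"]);P=np.array(c["pose"])
    u=cv2.undistortPoints(np.array(p,float).reshape(-1,1,2),K,np.array(c["dist_coeffs"])).reshape(-1,2)
    return P[:3,3],np.c_[u,np.ones(len(u))]@P[:3,:3].T
def onz(n,p,z):
    o,d=ray(n,p);return o+d*((z-o[2])/d[:,2])[:,None]
def proj(n,X):
    c=C[n];T=np.linalg.inv(np.array(c["pose"]))
    return cv2.projectPoints(np.array(X,float).reshape(-1,1,3),cv2.Rodrigues(T[:3,:3])[0],T[:3,3],np.array(c["camera_matrix"]),np.array(c["dist_coeffs"]))[0].reshape(-1,2)
def tri(a,b):
    o1,d1=ray("top",a);o2,d2=ray("scene",b);d1=d1[0];d2=d2[0]
    s=np.linalg.lstsq(np.c_[d1,-d2],o2-o1,rcond=None)[0];p,q=o1+s[0]*d1,o2+s[1]*d2
    return (p+q)/2,np.linalg.norm(p-q)
E
python3 - <<'E'
import cv2,numpy as np
from h import *
t=cv2.imread("pics/top0.png");s=cv2.imread("pics/scene0.png")
def up(im,x,y,w,h,W,H): return cv2.resize(im[y:y+h,x:x+w],(W,H),interpolation=cv2.INTER_CUBIC)
a=up(t,375,120,110,150,440,600);b=up(s,185,90,120,100,360,300);c=up(t,180,120,120,100,360,300)
cv2.imwrite("pics/crop0.png",np.hstack([a,np.vstack([b,c])]))
hsv=cv2.cvtColor(t,cv2.COLOR_BGR2HSV)
# highlighter yellow
m=cv2.inRange(hsv,(22,150,120),(35,255,255))
n,l,st,ce=cv2.connectedComponentsWithStats(m)
for i in range(1,n):
    if st[i,4]>20: 
        ys,xs=np.where(l==i);print("yel",st[i].tolist(),cv2.minAreaRect(np.c_[xs,ys].astype(np.float32)),onz("top",[ce[i]],14)[0].round(1))
for p in [(218,215),(255,210),(200,240),(150,300),(392,200)]: print(p,hsv[p[1],p[0]])
E
```

```text
yel [413, 180, 22, 19, 269] ((422.800048828125, 189.1000213623047), (14.310833930969238, 20.124610900878906), 63.43495178222656) [ 534.5 -252.2   14. ]
yel [214, 202, 11, 27, 175] ((218.8056640625, 214.86981201171875), (6.818675518035889, 26.107542037963867), 10.619654655456543) [457.4 301.6  14. ]
yel [127, 207, 24, 8, 133] ((138.43077087402344, 210.55386352539062), (23.318531036376953, 5.705597877502441), 7.125016689300537) [467.1 523.   14. ]
(218, 215) [ 26 245 236]
(255, 210) [ 17 149 199]
(200, 240) [ 16 145 186]
(150, 300) [ 12 179 194]
(392, 200) [ 15 143 146]
```

View pics/crop0.png

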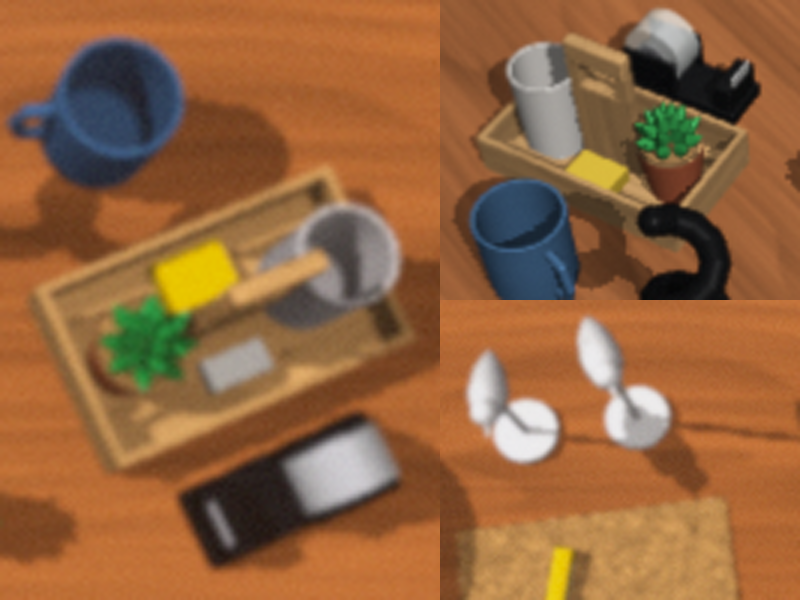

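The crop shows the caddy's top corners at crop pixels (35,290), (330,167), (412,335) and (118,470). The grip ends are at (232,293) and (328,260), and the cup rim centre is at (350,255) with the cup empty. The bird stems are at about (523,432) and (637,417) on the right.

```bash
python3 - <<'E'
from h import *
np.set_printoptions(suppress=True,precision=1)
t=cv2.imread("pics/top0.png");s=cv2.imread("pics/scene0.png")
T=lambda L:[(375+(u+.5)/4-.5,120+(v+.5)/4-.5) for u,v in L]
S=lambda L:[(185+(u-440+.5)/3-.5,90+(v+.5)/3-.5) for u,v in L]
B=lambda L:[(180+(u-440+.5)/3-.5,120+(v-300+.5)/3-.5) for u,v in L]
c=onz("top",T([(35,290),(330,167),(412,335),(118,470)]),42);print("caddy",c,c.mean(0),[np.linalg.norm(c[i]-c[i-1]) for i in range(4)])
d=c[1]-c[0]+c[2]-c[3];print("yaw of long axis",np.degrees(np.arctan2(d[1],d[0])))
g=onz("top",T([(238,302),(230,287),(325,252),(330,268)]),150);print("grip",g,g.mean(0));d=g[2]-g[1]+g[3]-g[0];print(np.degrees(np.arctan2(d[1],d[0])),np.linalg.norm(d)/2)
print("cup",onz("top",T([(349,255)]),98), "pot",onz("top",T([(143,340)]),80))
print("scene cup rim",onz("scene",S([(545,72)]),98))
print("birds",onz("top",B([(526,430),(637,417)]),6))
print("mug",onz("top",T([(120,98)]),92),"tape",onz("top",T([(365,418),(398,470),(215,565),(180,498)]),20))
h=cv2.cvtColor(t,cv2.COLOR_BGR2HSV)
for n,im,box in(("top",t,(180,180,110,80)),("scene",s,(325,210,130,115))):
    h=cv2.cvtColor(im,cv2.COLOR_BGR2HSV);x,y,w,hh=box;hb=h[y:y+hh,x:x+w]
    m=cv2.inRange(hb,(14,80,90),(36,255,255)) if 1 else 0
    m=cv2.morphologyEx(m,cv2.MORPH_OPEN,np.ones((3,3)));m=cv2.morphologyEx(m,cv2.MORPH_CLOSE,np.ones((9,9)))
    k=max(cv2.findContours(m,0,2)[0],key=cv2.contourArea)
    q=cv2.boxPoints(cv2.minAreaRect(k)); 
    hull=cv2.convexHull(k);q4=cv2.approxPolyN(hull,4).reshape(-1,2) if hasattr(cv2,'approxPolyN') else q
    q4=q4+np.array([x,y]);w3=onz(n,q4,3);print(n,"mat",q4.tolist(),w3,w3.mean(0),[np.linalg.norm(w3[i]-w3[i-1]) for i in range(4)])
    y2=cv2.inRange(h,(22,150,110),(35,255,255));bk=cv2.inRange(h,(0,0,0),(180,255,70))
    seeds=(218,215) if n=="top" else (397,275)
    mm=(y2|bk);mm=cv2.morphologyEx(mm,cv2.MORPH_CLOSE,np.ones((3,3)))
    _,l=cv2.connectedComponents(mm);ys,xs=np.where(l==l[seeds[1],seeds[0]])
    R=cv2.minAreaRect(np.c_[xs,ys].astype(np.float32));bp=cv2.boxPoints(R)
    e=sorted([(np.linalg.norm(bp[i]-bp[i-1]),i) for i in range(4)])[:2]
    ends=[(bp[i]+bp[i-1])/2 for _,i in e];w=onz(n,ends,9);print("hl",ends,w,w.mean(0),np.linalg.norm(w[0]-w[1]),np.degrees(np.arctan2(*(w[0]-w[1])[1::-1])))
# sculpture & books
o=onz("top",[(320,170)],5);print("sculpt base",o, "books top",onz("top",[(204,264),(275,255),(281,298),(208,307)],50))
print("sculpt scene",onz("scene",[(274,231)],8))
E
```

```text
caddy [[ 518.2 -138.2   42. ]
 [ 605.6 -341.5   42. ]
 [ 490.2 -389.4   42. ]
 [ 399.3 -189.3   42. ]] [ 503.3 -264.6   42. ] [np.float64(129.4567411907363), np.float64(221.29337085869093), np.float64(124.97594437887814), np.float64(219.74272697828204)]
yaw of long axis -66.156147746405
grip [[ 488.2 -239.1  150. ]
 [ 497.2 -234.8  150. ]
 [ 519.2 -293.2  150. ]
 [ 509.4 -295.6  150. ]] [ 503.5 -265.7  150. ]
-69.39144382816303 61.411019903170384
cup [[ 530.5 -328.3   98. ]] pot [[ 478.  -199.3   80. ]]
scene cup rim [[ 533.5 -320.2   98. ]]
birds [[605.  341.8   6. ]
 [618.3 238.5   6. ]]
mug [[ 634.8 -187.8   92. ]] tape [[ 437.4 -362.7   20. ]
 [ 402.6 -382.9   20. ]
 [ 339.4 -256.5   20. ]
 [ 383.2 -235.1   20. ]]
top mat [[282, 243], [188, 255], [185, 196], [275, 185]] [[384.7 130.1   3. ]
 [349.7 381.5   3. ]
 [510.9 401.4   3. ]
 [544.2 153.6   3. ]] [447.4 266.6   3. ] [np.float64(161.16993284179787), np.float64(253.79431659355768), np.float64(162.45781843827697), np.float64(250.0812685568304)]
hl [array([214.1, 242.7], dtype=float32), array([220.9, 202. ], dtype=float32)] [[383.  311.2   9. ]
 [493.9 299.1   9. ]] [438.5 305.2   9. ] 111.55289665295506 173.78650263994115
scene mat [[448, 275], [407, 328], [323, 253], [366, 213]] [[351.8 378.9   3. ]
 [516.6 408.7   3. ]
 [545.1 153.6   3. ]
 [386.4 130.9   3. ]] [450. 268.   3.] [np.float64(250.37758744960777), np.float64(167.45881493495227), np.float64(256.7411347024607), np.float64(160.3081085134384)]
hl [array([380.3, 283.2], dtype=float32), array([418.9, 259.3], dtype=float32)] [[492.8 297.3   9. ]
 [378.9 309.1   9. ]] [435.8 303.2   9. ] 114.44241585567863 -5.922100973770121
sculpt base [[587.6  29.7   5. ]] books top [[325.2 323.2  50. ]
 [350.1 143.   50. ]
 [243.7 125.1  50. ]
 [219.2 306.9  50. ]]
sculpt scene [[604.1  33.5   8. ]]
```

```bash
cat > plan.py <<'E'
import sys,json
from h import *
from scipy.spatial.transform import Rotation as Ro
def cur(log=True):
    s=sensors.sense()
    if log: open("log.txt","a").write(json.dumps([s["joint_pos"].tolist(),s["tool_pos"].tolist(),s["tcp_rot"].tolist()])+"\n")
    return s["tool_pos"],Ro.from_euler("xyz",s["tcp_rot"],degrees=True),s
def rows(p,R,way,claw):
    """way: list of (xyz, Rotation, n) ; prints rounded rows, feedback on rounding"""
    out=[]
    for q,Q,n in way:
        p0,R0=p.copy(),R; w=(R0.inv()*Q).as_rotvec()
        for i in range(1,n+1):
            f=i/n; tp=p0+(np.array(q)-p0)*f; tR=R0*Ro.from_rotvec(w*f)
            d=np.round(R.inv().apply(tp-p),1).clip(-62,62); v=np.round((R.inv()*tR).as_rotvec(),3).clip(-.187,.187)
            p=p+R.apply(d); R=R*Ro.from_rotvec(v)
            out.append(d.tolist()+v.tolist()+[claw])
    print(json.dumps(out).replace(" ","").replace("-0.0,","0,").replace(".0,",",")); print("end",p.round(1),R.as_euler("xyz",degrees=True).round(1),len(out))
def down(yaw): return Ro.from_euler("xyz",[180,0,yaw],degrees=True)
E
python3 - <<'E'
from plan import *
p,R,s=cur()
rows(p,R,[([400,-260,280],down(70),8),([420,0,300],down(120),5),([476,300,180],down(173.8),7)],0.45)
E
```

```text
[[38.6,-29.5,-6.2,0,0,-0.116,0.45],[41.8,-24.9,-6.1,0,0,-0.117,0.45],[44.4,-19.8,-6.2,-0.001,0,-0.116,0.45],[46.4,-14.5,-6.1,0,0,-0.117,0.45],[47.7,-9,-6.2,0,-0.001,-0.116,0.45],[48.5,-3.4,-6.2,0,0,-0.117,0.45],[48.5,2.2,-6.2,0,0,-0.116,0.45],[48,7.9,-6.3,0,0,-0.117,0.45],[50.2,-14,-4,0,0,-0.175,0.45],[51.9,-5.1,-4,0,0,-0.174,0.45],[52,4,-4,0,0,-0.175,0.45],[50.5,13,-4,0,0,-0.174,0.45],[47.5,21.6,-4,0,0,-0.175,0.45],[33.1,28.4,17.1,0,0,-0.134,0.45],[29,32.5,17.2,0,0,-0.134,0.45],[24.4,36.2,17.1,0,0,-0.134,0.45],[19.4,39,17.2,0,0,-0.134,0.45],[13.9,41.3,17.1,0,0,-0.134,0.45],[8.4,42.8,17.2,0,0,-0.134,0.45],[2.5,43.5,17.1,0,0,-0.135,0.45]]
end [476. 300. 180.] [180.   -0.  173.8] 20
```

Request:
apply_moves(
  targets=[
    [39,-29,-6,0,0,-0.116,0.45],
    [42,-25,-6,0,0,-0.117,0.45],
    [44,-20,-6,0,0,-0.116,0.45],
    [46,-15,-6,0,0,-0.117,0.45],
    [48,-9,-6,0,0,-0.116,0.45],
    [48,-3,-6,0,0,-0.117,0.45],
    [49,2,-6,0,0,-0.116,0.45],
    [48,8,-6,0,0,-0.117,0.45],
    [50,-14,-4,0,0,-0.175,0.45],
    [52,-5,-4,0,0,-0.174,0.45],
    [52,4,-4,0,0,-0.175,0.45],
    [50,13,-4,0,0,-0.174,0.45],
    [48,22,-4,0,0,-0.175,0.45],
    [33,28,17,0,0,-0.134,0.45],
    [29,32,17,0,0,-0.134,0.45],
    [24,36,17,0,0,-0.134,0.45],
    [19,39,17,0,0,-0.134,0.45],
    [14,41,17,0,0,-0.134,0.45],
    [8,43,17,0,0,-0.134,0.45],
    [3,44,17,0,0,-0.135,0.45],
  ],
  force=30,
)

```text
time: 2.6
tool_pos: [476.0, 300.0, 179.3]
tcp_rot: [-180.0, -0.0, 174.1]
ft_force: [-0.2, -0.6, 0.5]
finger_gap: 46.8
grip_force: 0.0
```

Request:
apply_moves(
  targets=[
    [0,0,18,0,0.087,0,0.45],
    [0,0,18,0,0.087,0,0.45],
    [-3,0,20,0,0,0,0.45],
    [-3,0,20,0,0,0,0.45],
    [-4,0,20,0,0,0,0.45],
    [-4,0,20,0,0,0,0.45],
    [0,0,0,0,0,0,0.45],
    [0,0,0,0,0,0,0.45],
  ],
)

```text
time: 3.6
tool_pos: [474.8, 299.1, 63.7]
tcp_rot: [180.0, -9.9, 173.8]
ft_force: [-0.4, -0.7, 0.2]
finger_gap: 47.0
grip_force: 0.0
```

```bash
python3 - <<'E'
from plan import *
p,R,s=cur();print(p,s["tcp_rot"],s["joint_pos"],R.as_matrix().round(3).tolist())
t=optics.snapshot("top");cv2.imwrite("pics/t1.png",cv2.resize(t[150:290,150:350],(800,560),interpolation=cv2.INTER_CUBIC)[:,:,::-1])
E
```

```text
[474.8102838  299.0522611   63.70854693] [179.97613342  -9.92665281 173.83400832] [ 23.73142614  17.42464414  92.58183271   5.04901724  78.65173463
 -61.46958073] [[-0.979, 0.107, -0.171], [0.106, 0.994, 0.019], [0.172, 0.0, -0.985]]
```

View pics/t1.png

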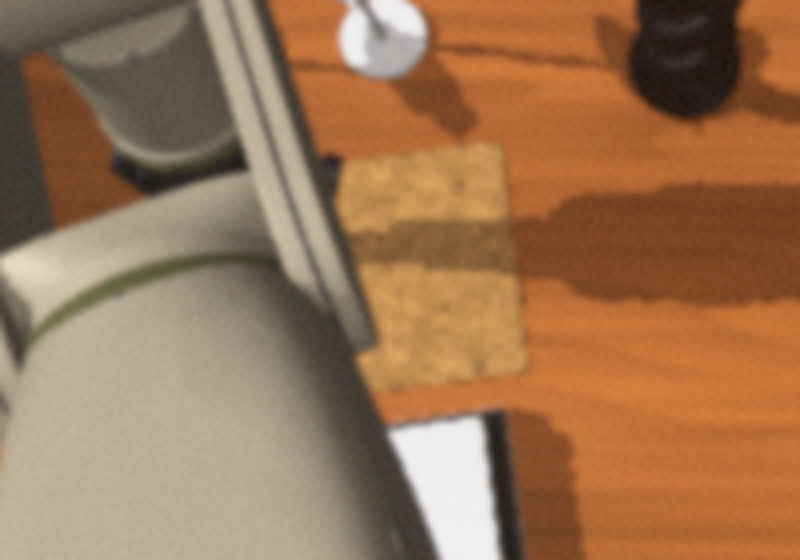

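Arm hides the highlighter in the top view; the pose matches the plan, so I'll go down and grip.

Request:
apply_moves(
  targets=[
    [-3,0,15,0,0,0,0.45],
    [-3,0,15,0,0,0,0.45],
    [-3,0,13,0,0,0,0.45],
    [-2,0,8,0,0,0,0.45],
    [-1,0,5,0,0,0,0.45],
    [0,0,0,0,0,0,0.45],
    [0,0,0,0,0,0,0.8],
    [0,0,0,0,0,0,1],
    [0,0,0,0,0,0,1],
    [0,0,0,0,0,0,1],
    [0,0,0,0,0,0,1],
  ],
  force=30,
)

```text
time: 5.03
tool_pos: [477.2, 298.9, 6.6]
tcp_rot: [180.0, -9.9, 173.8]
ft_force: [0.6, -0.3, 5.8]
finger_gap: 16.6
grip_force: 31.8
```

Request:
apply_moves(
  targets=[
    [1,0,-6,0,0,0,1],
    [4,0,-24,0,0,0,1],
    [6,0,-35,0,0,0,1],
    [6,0,-35,0,0,0,1],
    [6,0,-35,0,0,0,1],
    [6,0,-35,0,0,0,1],
    [6,0,-35,0,-0.1,0,1],
    [0,0,-30,0,-0.18,0,1],
    [0,0,-20,0,-0.18,0,1],
  ],
)

```text
time: 6.15
tool_pos: [478.9, 298.7, 266.7]
tcp_rot: [179.8, 16.8, 173.7]
ft_force: [-0.0, 0.1, -0.5]
finger_gap: 17.1
grip_force: 31.1
```

```bash
cat > kin.py <<'E'
from plan import *
from scipy.optimize import least_squares
L=[json.loads(x) for x in open("log.txt")]
def fk(q,g):
    h,a1,dl,a2,a3,d4,L=g; q=np.radians(q)
    rz=lambda a:Ro.from_rotvec([0,0,a]); ry=lambda a:Ro.from_rotvec([0,a,0])
    A=rz(q[0]); B=A*ry(q[1]); D=B*ry(q[2]); E=D*rz(q[3]); F=E*ry(q[4]); G=F*rz(-q[5]*SG)
    p=np.array([0,0,h])+A.apply([a1,dl,0])+B.apply([0,0,a2])+D.apply([a3,0,d4])+F.apply([0,0,L])
    return p,G*ROFF
SG=-1;ROFF=Ro.identity()
E
python3 - <<'E'
import kin
from kin import *
p,R,s=cur();L=[json.loads(x) for x in open("log.txt")]
for x in L: print(np.round(x[0],1),np.round(x[1],1),np.round(x[2],1))
for sg in(1,-1):
    kin.SG=sg;kin.ROFF=Ro.identity()
    M=[fk(x[0],[0]*7)[1].inv()*Ro.from_euler("xyz",x[2],degrees=True) for x in L]
    print(sg,[m.as_rotvec(degrees=True).round(1).tolist() for m in M])
f=lambda g:np.concatenate([fk(x[0],g)[0]-x[1] for x in L]+[(np.array(g)-[400,0,50,400,0,400,200])*1e-3])
o=least_squares(f,[400,0,50,400,0,400,200]);print(o.x.round(1),np.abs(o.fun).max())
E
```

```text
[-78.3   7.5  85.3  -0.   87.3  -4.9] [ 171.4 -574.5  230.3] [-179.9   -0.    16.6]
[ 23.7  17.4  92.6   5.   78.7 -61.5] [474.8 299.1  63.7] [180.   -9.9 173.8]
[ 33.5 -11.1 101.4 -10.9  76.7 -48.9] [478.9 298.7 266.7] [179.8  16.8 173.7]
1 [[-0.0, -0.0, 80.2], [-0.0, 0.0, -32.9], [-0.0, -0.0, -7.8]]
-1 [[-0.0, -0.0, 90.0], [-0.0, -0.0, 90.0], [0.0, -0.0, 90.0]]
[318.1   0.   51.2 369.1  61.6 553.4 364.8] 0.16479731131688227
```

```bash
cat >> kin.py <<'E'
ROFF=Ro.from_euler("z",90,degrees=True)
G=np.array([318.1,0,51.2,369.1,61.6,553.4,364.8])
LO=np.array([-169.4,-51.1,1.3,-76.6,.2,-152.2]);HI=np.array([169.4,129.3,143.1,256.6,156.5,152.2])
def ik(p,R,q0):
    f=lambda q:(lambda a:np.r_[(a[0]-p)/10,(R.inv()*a[1]).as_rotvec(degrees=True)])(fk(q,G))
    o=least_squares(f,np.clip(q0,LO+.1,HI-.1),bounds=(LO,HI));return o.x,np.abs(o.fun).max()
def tilt(A,T): return down(A+180)*Ro.from_rotvec([0,-np.radians(T),0])
E
python3 - <<'E'
from kin import *
p,R,s=cur(0);cup=np.array([530.4,-328,150])
for T in(70,78):
  for A in(-8,0,10,23,40):
    res=[]
    for q4,q6 in((0,-90),(60,-90),(60,-140),(-60,-60),(120,-140),(200,90),(180,90)):
        x,e=ik(cup,tilt(A,T),[-40,10,80,q4,30,q6])
        if e<.5 and not any(np.abs(x-y).max()<2 for y in res): res.append(x)
    for x in res: print(T,A,x.round())
E
```

```text
70 -8 [-64.  -6. 138.  96.  52. 143.]
70 0 [-68.   0. 131.  88.  61. 143.]
70 10 [-70.   8. 123.  80.  70. 143.]
70 23 [-71.  18. 111.  72.  80. 142.]
70 40 [-69.  30.  94.  63.  93. 142.]
78 -8 [-66.   2. 137. 107.  61. 129.]
78 0 [-70.   8. 131.  97.  68. 132.]
78 10 [-72.  15. 122.  87.  76. 134.]
78 23 [-72.  24. 110.  78.  86. 136.]
78 40 [-70.  36.  93.  68.  98. 138.]
```

```bash
python3 - <<'E'
from kin import *
p,R,s=cur(0);q0=s["joint_pos"]
tgt=np.array([532-2*.9,-332-2*.38,235])
x,e=ik(tgt,tilt(23,78),[-70,20,110,78,86,136]);print(x.round(1),e)
n=32;pp,RR=fk(q0,G);print(pp-p)
out=[]
for i in range(1,n+1):
    f=i/n;f=f if 1 else f
    P,Q=fk(q0+(x-q0)*f,G)
    d=np.round(RR.inv().apply(P-pp));v=np.round((RR.inv()*Q).as_rotvec(),3)
    pp=pp+RR.apply(d);RR=RR*Ro.from_rotvec(v);out.append(d.astype(int).tolist()+v.tolist()+[1])
    if i%2==0: print(i,pp.round(),"tip",(pp+RR.apply([98,0,17])).round(),"wrist",(pp-RR.apply([0,0,365])).round(),"zdir",RR.apply([0,0,1]).round(2), "mx",np.abs(v).max(),np.linalg.norm(v))
print(json.dumps(out).replace(" ",""))
E
```

```text
[-72.6  14.2 110.4  77.   87.7 145.1] 5.128644423859921e-14
[-1.70530257e-13 -2.27373675e-13 -5.68434189e-14]
2 [486. 266. 239.] tip [402. 309. 205.] wrist [413. 267. 597.] zdir [ 0.2  -0.   -0.98] mx 0.171 0.1776119365358083
4 [491. 237. 217.] tip [424. 307. 195.] wrist [448. 220. 579.] zdir [ 0.12  0.05 -0.99] mx 0.173 0.17934045834668763
6 [495. 209. 197.] tip [454. 299. 188.] wrist [475. 168. 559.] zdir [ 0.05  0.11 -0.99] mx 0.174 0.17990275150758533
8 [499. 183. 182.] tip [490. 282. 184.] wrist [497. 113. 540.] zdir [ 0.01  0.19 -0.98] mx 0.174 0.18012495662733688
10 [505. 158. 170.] tip [529. 254. 180.] wrist [510.  55. 520.] zdir [-0.01  0.28 -0.96] mx 0.175 0.18140011025354974
12 [512. 131. 163.] tip [568. 213. 176.] wrist [517.  -5. 501.] zdir [-0.01  0.37 -0.93] mx 0.174 0.18131740126088283
14 [521. 105. 159.] tip [601. 163. 171.] wrist [516. -65. 482.] zdir [ 0.01  0.47 -0.88] mx 0.173 0.1810359080403664
16 [532.  75. 158.] tip [627. 104. 165.] wrist [ 507. -125.  462.] zdir [ 0.07  0.55 -0.83] mx 0.171 0.18025260053602557
18 [542.  42. 161.] tip [642.  40. 156.] wrist [ 
[... 1254 characters left out ...]
175,1],[-12,7,0,0.018,0.045,0.175,1],[-11,9,-1,0.022,0.046,0.174,1],[-8,11,-3,0.024,0.046,0.174,1],[-6,12,-4,0.027,0.046,0.173,1],[-4,14,-6,0.031,0.045,0.172,1],[0,14,-8,0.035,0.045,0.171,1],[2,14,-9,0.038,0.044,0.17,1],[5,14,-11,0.044,0.042,0.169,1],[8,12,-12,0.048,0.041,0.167,1],[11,11,-14,0.052,0.038,0.165,1],[12,8,-16,0.057,0.034,0.164,1],[15,6,-16,0.062,0.031,0.163,1],[16,3,-18,0.066,0.026,0.16,1],[17,0,-20,0.069,0.021,0.158,1],[18,-3,-21,0.074,0.015,0.156,1],[17,-7,-21,0.076,0.008,0.154,1],[16,-10,-23,0.079,0.001,0.152,1],[15,-14,-24,0.08,-0.007,0.149,1],[12,-17,-26,0.08,-0.015,0.147,1],[10,-19,-26,0.081,-0.023,0.144,1],[7,-22,-26,0.079,-0.031,0.142,1],[3,-24,-28,0.077,-0.041,0.139,1]]
```

```bash
python3 - <<'E'
from kin import *
p,R,s=cur(0);q0=s["joint_pos"]
tgt=np.array([532-2*.9,-332-2*.38,235])
x,e=ik(tgt,tilt(23,78),[-70,20,110,78,86,136])
n=38;pp,RR=fk(q0,G)
out=[]
for i in range(1,n+1):
    f=i/n; b=np.sin(np.pi*f)**2
    P,Q=fk(q0+(x-q0)*f+b*np.array([0,-30,12,0,0,0]),G)
    d=np.round(RR.inv().apply(P-pp));v=np.round((RR.inv()*Q).as_rotvec(),2)
    pp=pp+RR.apply(d);RR=RR*Ro.from_rotvec(v);out.append(d.astype(int).tolist()+v.tolist()+[1])
    if i%3==2: print(i,pp.round(),"tip",(pp+RR.apply([98,0,17])).round(),"wrist",(pp-RR.apply([0,0,365])).round(),np.abs(v).max(),np.linalg.norm(v).round(3),np.linalg.norm(d).round())
print(json.dumps(out).replace(" ",""))
E
```

```text
2 [483. 271. 248.] tip [399. 309. 212.] wrist [404. 271. 604.] 0.15 0.156 16.0
5 [484. 231. 239.] tip [420. 304. 217.] wrist [426. 206. 599.] 0.14 0.144 14.0
8 [480. 195. 246.] tip [451. 290. 240.] wrist [428. 136. 602.] 0.15 0.153 12.0
11 [475. 165. 261.] tip [486. 263. 271.] wrist [409.  72. 608.] 0.14 0.145 12.0
14 [475. 137. 274.] tip [522. 221. 298.] wrist [392.  14. 607.] 0.14 0.143 11.0
17 [480. 111. 282.] tip [557. 166. 314.] wrist [378. -40. 599.] 0.14 0.144 10.0
20 [494.  79. 283.] tip [587.  96. 311.] wrist [372. -97. 579.] 0.14 0.145 12.0
23 [514.  38. 279.] tip [610.  16. 290.] wrist [ 372. -162.  549.] 0.15 0.154 17.0
26 [537. -16. 267.] tip [620. -68. 252.] wrist [ 371. -235.  507.] 0.16 0.165 22.0
29 [556. -83. 252.] tip [ 614. -149.  205.] wrist [ 356. -312.  455.] 0.15 0.158 25.0
32 [ 564. -162.  236.] tip [ 592. -220.  161.] wrist [ 321. -382.  396.] 0.15 0.162 27.0
35 [ 557. -247.  227.] tip [ 562. -280.  134.] wrist [ 269. -438.  346.] 0.14 0.153 30.0
38 [ 531. -333.  235.] tip [ 527. -335.  135.] wrist [ 202. -472.  311.] 0.12 0.142 31.0
[[-1,-14,12,-0.0,0.04,0.
[... 356 characters left out ...]
4,-7,-0.0,0.03,0.14,1],[-5,5,-6,-0.0,0.04,0.14,1],[-4,7,-5,0.0,0.03,0.14,1],[-3,8,-5,0.01,0.03,0.14,1],[-1,10,-4,0.01,0.03,0.14,1],[0,11,-4,0.02,0.03,0.14,1],[1,12,-3,0.02,0.03,0.14,1],[4,13,-3,0.03,0.02,0.15,1],[7,13,-3,0.03,0.03,0.15,1],[8,14,-4,0.03,0.02,0.15,1],[12,14,-4,0.03,0.01,0.15,1],[13,13,-4,0.04,0.02,0.15,1],[17,13,-5,0.04,0.01,0.16,1],[19,10,-6,0.05,0.01,0.15,1],[21,9,-8,0.04,0.0,0.16,1],[23,6,-9,0.05,0.01,0.15,1],[23,3,-10,0.05,-0.0,0.16,1],[25,0,-12,0.06,-0.01,0.15,1],[23,-5,-14,0.06,-0.0,0.15,1],[22,-8,-15,0.06,-0.01,0.14,1],[20,-11,-17,0.06,-0.02,0.14,1],[17,-15,-19,0.06,-0.01,0.14,1],[12,-17,-21,0.07,-0.03,0.13,1],[9,-19,-21,0.06,-0.03,0.12,1],[3,-21,-23,0.07,-0.03,0.12,1]]
```

Request:
apply_moves(
  targets=[
    [-1,-14,4,0,0.04,0.14,1],
    [-3,-13,0,-0.01,0.04,0.15,1],
    [-5,-13,-3,0,0.03,0.14,1],
    [-6,-11,-5,-0.01,0.03,0.15,1],
    [-8,-11,-8,-0.01,0.03,0.14,1],
    [-8,-8,-10,-0.01,0.03,0.15,1],
    [-9,-8,-12,-0.02,0.03,0.14,1],
    [-10,-5,-13,-0.01,0.03,0.15,1],
    [-9,-4,-14,-0.02,0.03,0.14,1],
    [-8,-2,-15,-0.01,0.03,0.14,1],
    [-9,-1,-8,-0.02,0.03,0.14,1],
    [-7,1,-7,-0.01,0.03,0.14,1],
    [-7,3,-6,-0.01,0.04,0.14,1],
    [-7,4,-7,0,0.03,0.14,1],
    [-5,5,-6,0,0.04,0.14,1],
    [-4,7,-5,0,0.03,0.14,1],
    [-3,8,-5,0.01,0.03,0.14,1],
    [-1,10,-4,0.01,0.03,0.14,1],
  ],
)

```text
time: 8.4
tool_pos: [469.1, 95.2, 359.1]
tcp_rot: [-163.9, -27.3, 24.1]
ft_force: [0.4, -0.2, -0.3]
finger_gap: 17.1
grip_force: 31.1
```

```bash
python3 - <<'E'
from kin import *
p,R,s=cur();print(p,s["joint_pos"].round(1),fk(s["joint_pos"],G)[0]-p, s["finger_gap"])
L=[json.loads(x) for x in open("log.txt")]
g0=G
f=lambda g:np.concatenate([fk(x[0],g)[0]-x[1] for x in L]+[(np.array(g)-g0)*1e-3])
print(least_squares(f,g0).x.round(1))
v=np.round(R.apply([98,0,17]));print("tip",p+v)
E
```

```text
[469.06331784  95.24711826 359.13614051] [-17.8 -31.1 111.   30.   90.4  47.1] [ 5.68434189e-14 -2.84217094e-14 -1.13686838e-13] 17.055258033470057
[318.1   0.   51.2 369.1  61.6 553.4 364.8]
tip [553.06331784 138.24711826 389.13614051]
```

```bash
python3 - <<'E'
from kin import *
p,R,s=cur(0);q0=s["joint_pos"]
tgt=np.array([532-2*.9,-332-2*.38,235])
x,e=ik(tgt,tilt(23,78),[-70,20,110,78,86,136])
n=20;pp,RR=fk(q0,G);out=[]
for i in range(1,n+1):
    f=i/n; b=np.sin(np.pi*f)**2
    P,Q=fk(q0+(x-q0)*f+b*np.array([0,-12,3,0,0,0]),G)
    d=np.round(RR.inv().apply(P-pp));v=np.round((RR.inv()*Q).as_rotvec(),2)
    pp=pp+RR.apply(d);RR=RR*Ro.from_rotvec(v);out.append(d.astype(int).tolist()+v.tolist()+[1])
    if i%3==2: print(i,pp.round(),"tip",(pp+RR.apply([98,0,17])).round(),"wrist",(pp-RR.apply([0,0,365])).round(),np.abs(v).max(),np.linalg.norm(v).round(3),np.linalg.norm(d).round())
print(json.dumps(out).replace(" ",""))
E
```

```text
2 [486.  72. 348.] tip [581.  91. 374.] wrist [ 375. -104.  648.] 0.14 0.143 15.0
5 [506.  35. 350.] tip [603.  16. 364.] wrist [ 364. -163.  622.] 0.14 0.146 15.0
8 [523. -11. 357.] tip [609. -61. 352.] wrist [ 345. -219.  598.] 0.13 0.135 17.0
11 [542. -73. 348.] tip [ 606. -141.  315.] wrist [ 328. -286.  553.] 0.15 0.156 25.0
14 [ 554. -152.  316.] tip [ 590. -217.  250.] wrist [ 304. -362.  480.] 0.16 0.168 31.0
17 [ 553. -243.  270.] tip [ 563. -282.  179.] wrist [ 263. -431.  388.] 0.15 0.163 34.0
20 [ 530. -333.  235.] tip [ 527. -334.  135.] wrist [ 200. -471.  309.] 0.14 0.162 33.0
[[0,15,4,0.03,0.02,0.14,1],[3,15,0,0.02,0.02,0.14,1],[5,12,-2,0.03,0.03,0.14,1],[7,12,-5,0.02,0.04,0.13,1],[8,10,-7,0.03,0.03,0.14,1],[11,9,-8,0.03,0.03,0.13,1],[12,8,-8,0.04,0.04,0.13,1],[13,9,-7,0.03,0.02,0.13,1],[16,8,-8,0.04,0.02,0.14,1],[19,8,-7,0.05,0.02,0.14,1],[22,9,-6,0.04,0.01,0.15,1],[25,7,-7,0.05,0.01,0.16,1],[27,6,-7,0.05,-0.01,0.16,1],[30,4,-8,0.05,-0.0,0.16,1],[32,0,-9,0.05,-0.01,0.16,1],[32,-4,-11,0.06,-0.02,0.17,1],[30,-9,-13,0.06,-0.02,0.15,1],[27,-13,-15,0.06,-0.02,0.16,1],[23,-17,-17,0.06,-0.03,0.15,1],[17,-20,-20,0.07,-0.04,0.14,1]]
```

Request:
apply_moves(
  targets=[
    [0,15,4,0.03,0.02,0.14,1],
    [3,15,0,0.02,0.02,0.14,1],
    [5,12,-2,0.03,0.03,0.14,1],
    [7,12,-5,0.02,0.04,0.13,1],
    [8,10,-7,0.03,0.03,0.14,1],
    [11,9,-8,0.03,0.03,0.13,1],
    [12,8,-8,0.04,0.04,0.13,1],
    [13,9,-7,0.03,0.02,0.13,1],
    [16,8,-8,0.04,0.02,0.14,1],
    [19,8,-7,0.05,0.02,0.14,1],
    [22,9,-6,0.04,0.01,0.15,1],
    [25,7,-7,0.05,0.01,0.16,1],
    [27,6,-7,0.05,-0.01,0.16,1],
    [30,4,-8,0.05,0,0.16,1],
    [32,0,-9,0.05,-0.01,0.16,1],
    [32,-4,-11,0.06,-0.02,0.17,1],
    [30,-9,-13,0.06,-0.02,0.15,1],
    [27,-13,-15,0.06,-0.02,0.16,1],
    [23,-17,-17,0.06,-0.03,0.15,1],
    [17,-20,-20,0.07,-0.04,0.14,1],
  ],
)

```text
time: 10.9
tool_pos: [531.4, -333.2, 235.2]
tcp_rot: [178.6, 78.4, -158.5]
ft_force: [0.6, 0.3, -1.4]
finger_gap: 17.3
grip_force: 31.1
```

```bash
python3 - <<'E'
from kin import *
p,R,s=cur();print(p,s["joint_pos"].round(1),R.apply([1,0,0]),R.apply([0,0,1]))
a=optics.snapshot("top")[110:260,375:485];b=optics.snapshot("scene")[50:200,150:310]
cv2.imwrite("pics/p2.png",np.hstack([cv2.resize(a,(396,540),interpolation=2),cv2.resize(b,(400,540),interpolation=2)])[:,:,::-1])
E
```

```text
[ 531.35705124 -333.15307828  235.21899276] [-72.5  14.5 110.4  77.4  87.8 145.1] [-0.18743873 -0.0739664  -0.97948746] [ 0.90220536  0.38137088 -0.20144909]
```

View pics/p2.png

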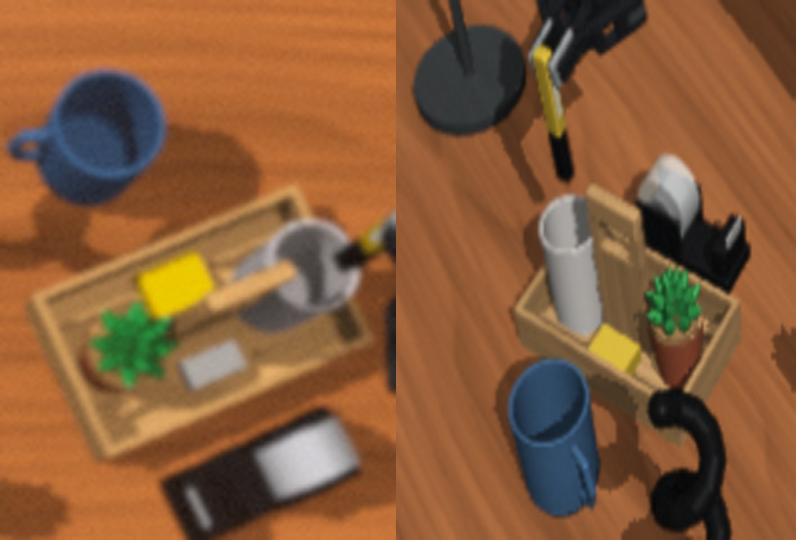

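Highlighter hangs cap-down from the fingers. The tip is at top-crop (343,258) and scene-crop (565,178). The cup rim centre is at top-crop (316,267) and scene-crop (568,222). Checking by triangulation.

```bash
python3 - <<'E'
from kin import *
print(tri([(375+343/3.6,110+258/3.6)],[(150+169/2.5,50+178/3.6)]))
print(tri([(375+316/3.6,110+267/3.6)],[(150+172/2.5,50+222/3.6)]),onz("top",[(375+316/3.6,110+267/3.6)],98))
p,R,s=cur(0)
print("pred tip",p+R.apply([98,0,14]))
print("1mm down in tool",R.inv().apply([0,0,-1]),R.inv().apply([1,0,0]),R.inv().apply([0,1,0]))
E
```

```text
(array([ 525.1511935 , -333.94521099,  135.49910832]), np.float64(1.3541438081487676))
(array([ 529.61743986, -332.19663143,   94.36027328]), np.float64(0.7806051314568205)) [[ 528.42887823 -330.43437335   98.        ]]
pred tip [ 524.45461835 -335.14016358  134.67558622]
1mm down in tool [ 0.97933214 -0.00695017  0.20213919] [-0.18905225 -0.3866686   0.90263317] [-0.07188742  0.92219254  0.37999094]
```

Request:
apply_moves(
  targets=[
    [12,0,5,0,0,0,1],
    [15,0,4,0,0,0,1],
    [15,0,3,0,0,0,1],
    [15,-1,3,0,0,0,1],
    [15,0,3,0,0,0,1],
    [15,0,3,0,0,0,1],
    [12,0,3,0,0,0,1],
    [9,0,2,0,0,0,1],
    [6,0,1,0,0,0,1],
    [0,0,0,0,0,0,1],
    [0,0,0,0,0,0,1],
  ],
)

```text
time: 12.38
tool_pos: [535.3, -332.1, 119.1]
tcp_rot: [-179.9, 78.3, -156.9]
ft_force: [0.4, 0.5, 0.4]
finger_gap: 17.3
grip_force: 31.2
```

Request:
apply_moves(
  targets=[
    [0,0,0,0,0,0,0.67],
    [0,0,0,0,0,0,0.67],
    [0,0,0,0,0,0,0.67],
    [0,0,0,0,0,0,0.67],
    [0,0,-10,0,0,0,0.67],
    [0,0,-25,0,0,0,0.67],
    [0,0,-30,0,0,0,0.67],
    [0,0,-30,0,0,0,0.67],
  ],
)

```text
time: 13.38
tool_pos: [448.3, -368.6, 138.2]
tcp_rot: [179.9, 78.3, -157.1]
ft_force: [-0.1, -0.1, 0.0]
finger_gap: 28.1
grip_force: 0.0
```

```bash
python3 - <<'E'
from kin import *
p,R,s=cur();print(p,s["joint_pos"].round(1))
a=optics.snapshot("top");b=optics.snapshot("scene");cv2.imwrite("pics/t3.png",a[:,:,::-1]);cv2.imwrite("pics/s3.png",b[:,:,::-1])
a=a[110:260,375:485];b=b[50:200,150:310]
cv2.imwrite("pics/p3.png",np.hstack([cv2.resize(a,(396,540),interpolation=2),cv2.resize(b,(400,540),interpolation=2)])[:,:,::-1])
E
```

```text
[ 448.27282058 -368.64933492  138.24067602] [-82.4  27.5 107.3  70.9  92.4 133.3]
```

View pics/p3.png

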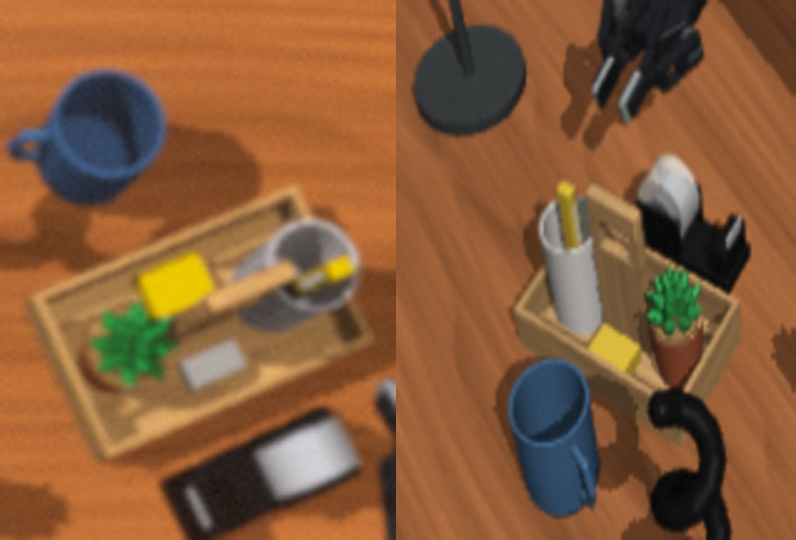

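Top-crop shows the highlighter standing in the cup at (335,272), and scene-crop shows it at (568,210). The caddy has not moved. Next is the path to above the grip.

```bash
cat >> kin.py <<'E'
def jpath(q0,x,n,bump,claw):
    pp,RR=fk(q0,G);out=[]
    for i in range(1,n+1):
        f=i/n; P,Q=fk(q0+(x-q0)*f+np.sin(np.pi*f)**2*np.array(bump),G)
        d=np.round(RR.inv().apply(P-pp));v=np.round((RR.inv()*Q).as_rotvec(),2)
        pp=pp+RR.apply(d);RR=RR*Ro.from_rotvec(v);out.append(d.astype(int).tolist()+v.tolist()+[claw])
        if i%3==0: print(i,pp.round(),"wrist",(pp-RR.apply([0,0,365])).round(),"|w|",np.linalg.norm(v).round(3),np.linalg.norm(d).round())
    print(json.dumps(out).replace(" ","").replace("-0.0,","0,").replace("0.0,","0,"));print("end",pp.round(1),RR.as_euler("xyz",degrees=True).round(1))
E
python3 - <<'E'
from kin import *
p,R,s=cur(0);q0=s["joint_pos"]
x,e=ik(np.array([503.4,-265,240]),down(113.3),[-32,10,90,0,85,-55]);print(x.round(1),e)
m,e=ik(np.array([447.5,267,125]),down(97.8),[25,10,90,0,85,18]);print(m.round(1),e)
jpath(q0,x,24,[0,-40,10,0,0,0],0.45)
E
```

```text
[-32.9   2.5  89.7   0.   87.9 -56.2] 3.6636453340257484e-14
[ 25.2  -0.3 104.7   0.   75.6  17.4] 2.4146285932228483e-14
3 [ 464. -328.  167.] wrist [ 177. -508.  303.] |w| 0.225 21.0
6 [ 469. -290.  244.] wrist [ 222. -464.  449.] |w| 0.252 31.0
9 [ 463. -251.  321.] wrist [ 242. -380.  581.] |w| 0.231 26.0
12 [ 454. -226.  360.] wrist [ 258. -311.  655.] |w| 0.196 10.0
15 [ 455. -228.  348.] wrist [ 298. -296.  671.] |w| 0.168 10.0
18 [ 469. -243.  293.] wrist [ 377. -309.  640.] |w| 0.172 23.0
21 [ 485. -256.  236.] wrist [ 457. -306.  596.] |w| 0.18 17.0
24 [ 503. -265.  240.] wrist [ 503. -265.  605.] |w| 0.189 13.0
[[-4,12,12,-0.07,0.04,-0.18,0.45],[-14,9,8,-0.06,0.05,-0.2,0.45],[-21,1,4,-0.07,0.04,-0.21,0.45],[-26,-5,1,-0.06,0.03,-0.23,0.45],[-26,-12,-4,-0.07,0.04,-0.23,0.45],[-24,-18,-7,-0.07,0.03,-0.24,0.45],[-20,-22,-10,-0.07,0.03,-0.23,0.45],[-15,-22,-11,-0.06,0.02,-0.23,0.45],[-9,-21,-13,-0.07,0.01,-0.22,0.45],[-5,-18,-11,-0.06,0,-0.22,0.45],[-1,-12,-9,-0.06,-0.01,-0.2,0.45],[0,-8,-6,-0.04,-0.03,-0.19,0.45],[-1,-2,-2,-0.03,-0.04,-0.18,0.45],[-1,1,4,-0.01,-0.04,-0.17,0.45],[-4,4,8,0.01,-0.05,-0.16,0.45],[-6,6,14,0.02,-0.06,-0.16,0.45],[-7,6,18,0.04,-0.05,-0.16,0.45],[-7,5,21,0.05,-0.04,-0.16,0.45],[-7,5,21,0.05,-0.04,-0.17,0.45],[-7,5,19,0.05,-0.04,-0.16,0.45],[-4,5,16,0.05,-0.03,-0.17,0.45],[-4,6,8,0.04,-0.04,-0.18,0.45],[-3,6,-1,0.03,-0.04,-0.17,0.45],[-3,5,-12,0.03,-0.05,-0.18,0.45]]
end [ 502.9 -264.7  240.5] [-179.9   -0.   113.3]
```

```bash
python3 - <<'E'
from kin import *
p,R,s=cur(0);q0=s["joint_pos"]
d=R.apply([-100,0,-10]);q1,e=ik(p+d,R,q0);print(p+d,q1.round(1),e)
x,e=ik(np.array([503.4,-265,240]),down(113.3),[-32,10,90,0,85,-55])
jpath(q1,x,28,[0,-15,0,0,0,0],0.45)
E
```

```text
[ 457.20669497 -366.44012494  238.7555462 ] [-81.4  15.  109.2  72.3  94.9 143.5] 1.2722218725854067e-14
3 [ 472. -328.  232.] wrist [ 177. -504.  356.] |w| 0.173 12.0
6 [ 480. -301.  247.] wrist [ 223. -490.  424.] |w| 0.191 11.0
9 [ 484. -282.  273.] wrist [ 262. -457.  502.] |w| 0.19 11.0
12 [ 486. -269.  294.] wrist [ 296. -424.  564.] |w| 0.178 7.0
15 [ 486. -260.  299.] wrist [ 333. -389.  603.] |w| 0.168 3.0
18 [ 486. -255.  283.] wrist [ 372. -365.  612.] |w| 0.158 8.0
21 [ 486. -255.  254.] wrist [ 416. -343.  601.] |w| 0.159 10.0
24 [ 489. -256.  230.] wrist [ 461. -317.  589.] |w| 0.168 6.0
27 [ 498. -262.  231.] wrist [ 494. -280.  596.] |w| 0.157 6.0
[[3,11,11,-0.05,0.04,-0.15,0.45],[-2,9,10,-0.05,0.04,-0.16,0.45],[-5,7,9,-0.06,0.03,-0.16,0.45],[-8,4,6,-0.05,0.03,-0.17,0.45],[-10,1,5,-0.06,0.02,-0.17,0.45],[-10,-2,3,-0.06,0.02,-0.18,0.45],[-10,-5,1,-0.05,0.02,-0.17,0.45],[-8,-7,-1,-0.06,0.01,-0.18,0.45],[-7,-8,-1,-0.06,0.01,-0.18,0.45],[-4,-8,-3,-0.05,0,-0.17,0.45],[-3,-8,-2,-0.05,-0.01,-0.18,0.45],[-2,-6,-2,-0.05,-0.02,-0.17,0.45],[-1,-5,-2,-0.05,-0.02,-0.16,0.45],[-1,-3,0,-0.04,-0.03,-0.16,0.45],[0,-2,2,-0.03,-0.04,-0.16,0.45],[-2,-1,3,-0.02,-0.04,-0.16,0.45],[-2,1,5,-0.02,-0.04,-0.15,0.45],[-3,0,7,0,-0.05,-0.15,0.45],[-4,1,9,0,-0.04,-0.15,0.45],[-3,1,9,0.01,-0.05,-0.15,0.45],[-4,0,9,0.02,-0.05,-0.15,0.45],[-2,1,9,0.02,-0.04,-0.15,0.45],[-3,1,8,0.02,-0.04,-0.15,0.45],[-1,1,6,0.03,-0.04,-0.16,0.45],[-2,2,3,0.02,-0.04,-0.15,0.45],[-2,4,0,0.03,-0.04,-0.16,0.45],[-2,3,-5,0.02,-0.04,-0.15,0.45],[-3,5,-9,0.03,-0.04,-0.16,0.45]]
end [ 503.4 -264.6  240.4] [-179.8   -0.2  113.3]
```

Request:
apply_moves(
  targets=[
    [-25,0,-3,0,0,0,0.67],
    [-25,0,-3,0,0,0,0.67],
    [-25,0,-2,0,0,0,0.45],
    [-25,0,-2,0,0,0,0.45],
    [3,11,11,-0.05,0.04,-0.15,0.45],
    [-2,9,10,-0.05,0.04,-0.16,0.45],
    [-5,7,9,-0.06,0.03,-0.16,0.45],
    [-8,4,6,-0.05,0.03,-0.17,0.45],
    [-10,1,5,-0.06,0.02,-0.17,0.45],
    [-10,-2,3,-0.06,0.02,-0.17,0.45],
    [-10,-5,1,-0.05,0.02,-0.17,0.45],
    [-8,-7,-1,-0.06,0.01,-0.17,0.45],
    [-7,-8,-1,-0.06,0.01,-0.17,0.45],
    [-4,-8,-3,-0.05,0,-0.17,0.45],
    [-3,-8,-2,-0.05,-0.01,-0.17,0.45],
    [-2,-6,-2,-0.05,-0.02,-0.17,0.45],
    [-1,-5,-2,-0.05,-0.02,-0.16,0.45],
    [-1,-3,0,-0.04,-0.03,-0.16,0.45],
    [0,-2,2,-0.03,-0.04,-0.16,0.45],
    [-2,-1,3,-0.02,-0.04,-0.16,0.45],
  ],
)

```text
time: 15.98
tool_pos: [488.8, -255.8, 295.8]
tcp_rot: [-159.9, -24.2, 1.4]
ft_force: [-0.5, 0.1, 0.0]
finger_gap: 47.1
grip_force: 0.0
```

```bash
python3 - <<'E'
from kin import *
p,R,s=cur(0)
rows(p,R,[([503.4,-265,220],down(113.3),13)],0.45);print(p,s["joint_pos"].round(1))
# handle refine in the last pictures
E
```

```text
[[-1.4,2.7,5.2,0.014,-0.046,-0.14,0.45],[-1.5,2.5,5.2,0.013,-0.047,-0.141,0.45],[-1.6,2.4,5.2,0.014,-0.046,-0.14,0.45],[-1.7,2.2,5.3,0.013,-0.047,-0.141,0.45],[-1.7,2.1,5.3,0.014,-0.046,-0.14,0.45],[-1.8,1.9,5.4,0.014,-0.046,-0.141,0.45],[-1.8,1.7,5.4,0.013,-0.047,-0.14,0.45],[-1.7,1.5,5.5,0.014,-0.046,-0.14,0.45],[-1.7,1.4,5.6,0.013,-0.046,-0.141,0.45],[-1.7,1.2,5.6,0.014,-0.047,-0.14,0.45],[-1.5,1.1,5.7,0.014,-0.046,-0.141,0.45],[-1.4,0.9,5.7,0.013,-0.047,-0.14,0.45],[-1.2,0.9,5.8,0.014,-0.046,-0.141,0.45]]
end [ 503.4 -265.   220. ] [-180.     0.   113.3] 13
[ 488.81606631 -255.77904418  295.75755313] [-53.2  -5.1  96.8  30.9  91.9  31.2]
```

Request:
apply_moves(
  targets=[
    [-1.4,2.7,5.2,0.014,-0.046,-0.14,0.45],
    [-1.5,2.5,5.2,0.013,-0.047,-0.141,0.45],
    [-1.6,2.4,5.2,0.014,-0.046,-0.14,0.45],
    [-1.7,2.2,5.3,0.013,-0.047,-0.141,0.45],
    [-1.7,2.1,5.3,0.014,-0.046,-0.14,0.45],
    [-1.8,1.9,5.4,0.014,-0.046,-0.141,0.45],
    [-1.8,1.7,5.4,0.013,-0.047,-0.14,0.45],
    [-1.7,1.5,5.5,0.014,-0.046,-0.14,0.45],
    [-1.7,1.4,5.6,0.013,-0.046,-0.141,0.45],
    [-1.7,1.2,5.6,0.014,-0.047,-0.14,0.45],
    [-1.5,1.1,5.7,0.014,-0.046,-0.141,0.45],
    [-1.4,0.9,5.7,0.013,-0.047,-0.14,0.45],
    [-1.2,0.9,5.8,0.014,-0.046,-0.141,0.45],
    [0,0,0,0,0,0,0.45],
  ],
)

```text
time: 17.73
tool_pos: [502.9, -264.0, 219.1]
tcp_rot: [-180.0, -0.3, 113.1]
ft_force: [-0.2, 0.9, 0.0]
finger_gap: 47.3
grip_force: 0.0
```

```bash
python3 - <<'E'
from kin import *
p,R,s=cur(0);print(p,s["tcp_rot"])
b=optics.snapshot("scene")[70:190,180:320]
cv2.imwrite("pics/p4.png",cv2.resize(b,(700,600),interpolation=2)[:,:,::-1])
# refine caddy pose from rim edge lines in picture t3 (box outer, hue of wood vs desk is poor): scene view of grip top
E
```

```text
[ 502.91495129 -264.00767881  219.13087035] [-179.98031363   -0.25502623  113.05372945]
```

View pics/p4.png

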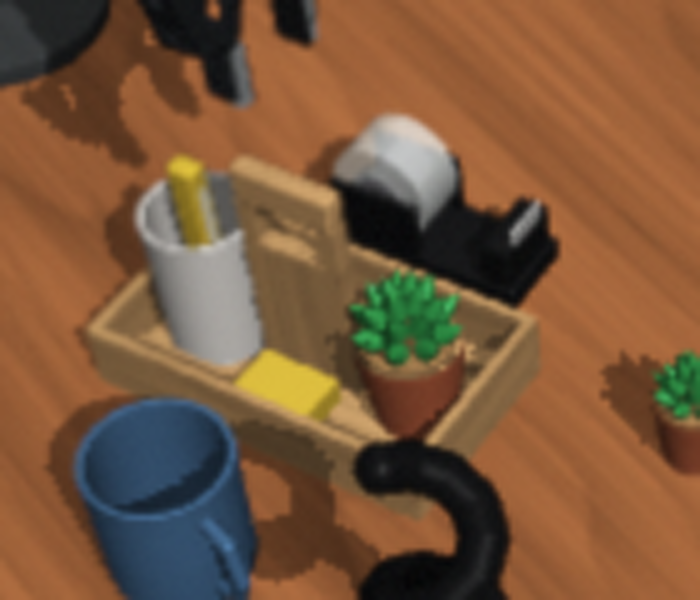

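The scene crop shows the highlighter standing in the cup. The grip's top face has corners at about (235,165), (335,212), (347,195) and (248,156), and the fingers are above it.

```bash
python3 - <<'E'
from kin import *
w=onz("scene",[(180+u/5,70+v/5) for u,v in((235,165),(335,212),(347,195),(248,156))],150);print(w.round(1),w.mean(0).round(1))
c=onz("scene",[(180+u/5,70+v/5) for u,v in((88,330),(420,470),(540,318))],42);print(c.round(1),(c[0]+c[2]).round(1)/2)
p,R,s=cur(0);print(R.inv().apply(np.array([503.2,-265.5,119])-p))
E
```

```text
[[ 518.7 -289.1  150. ]
 [ 496.6 -225.6  150. ]
 [ 484.7 -232.7  150. ]
 [ 509.7 -290.9  150. ]] [ 502.4 -259.6  150. ]
[[ 606.3 -338.3   42. ]
 [ 516.  -135.9   42. ]
 [ 399.7 -188.    42. ]] [ 503.  -263.2   42. ]
[ -1.50253812  -0.24182229 100.55337395]
```

Request:
apply_moves(
  targets=[
    [0,0,20,0,0,0,0.45],
    [0,0,25,0,0,0,0.45],
    [0,0,25,0,0,0,0.45],
    [-1,0,17,0,0,0,0.45],
    [0,0,10,0,0,0,0.45],
    [0,0,5,0,0,0,0.45],
    [0,0,0,0,0,0,0.6],
    [0,0,0,0,0,0,0.75],
    [0,0,0,0,0,0,1],
    [0,0,0,0,0,0,1],
    [0,0,0,0,0,0,1],
    [0,0,0,0,0,0,1],
  ],
  force=90,
)

```text
time: 19.27
tool_pos: [504.3, -266.2, 118.8]
tcp_rot: [179.9, -0.1, 113.0]
ft_force: [4.6, 0.9, 5.7]
finger_gap: 12.7
grip_force: 89.8
```

Request:
apply_moves(
  targets=[
    [0,0,-2,0,0,0,1],
    [0,0,-4,0,0,0,1],
    [0,0,-7,0,0,0,1],
    [0,0,-10,0,0,0,1],
    [0,0,-13,0,0,0,1],
    [0,0,-15,0,0,0,1],
    [0,0,-15,0,0,0,1],
    [0,0,-15,0,0,0,1],
    [0,0,-15,0,0,0,1],
    [0,0,-12,0,0,0,1],
    [0,0,-8,0,0,0,1],
    [0,0,-4,0,0,0,1],
    [0,0,0,0,0,0,1],
    [0,0,0,0,0,0,1],
  ],
)

```text
time: 21.02
tool_pos: [503.3, -266.1, 237.2]
tcp_rot: [-180.0, -0.2, 113.0]
ft_force: [0.3, 0.5, -8.4]
finger_gap: 12.7
grip_force: 87.9
```

```bash
python3 - <<'E'
from kin import *
p,R,s=cur(0);print(p,s["tcp_rot"],s["wrist_torque"],s["ft_force"])
a=optics.snapshot("top")[100:260,360:500];b=optics.snapshot("scene")[30:190,180:320]
cv2.imwrite("pics/p5.png",np.hstack([cv2.resize(x,(400,457),interpolation=2) for x in(a,b)])[:,:,::-1])
# transit: down poses, arcs; yaw passes caddy 23.3->7.8
way=[([420,-150,245],down(108),16),([405,0,245],down(103),16)]
rows(p,R,way,1)
E
```

```text
[ 503.27991661 -266.08212328  237.16365309] [-179.97403167   -0.22235506  113.01449368] [-0.04853781 -0.03329845 -0.02150629] [ 0.28624201  0.49858801 -8.41505134]
[[8.7,-2,-0.5,0,0,0.005,1],[8.7,-2,-0.4,0,0,0.006,1],[8.7,-2,-0.5,0,-0.001,0.005,1],[8.7,-2.1,-0.4,0,0,0.006,1],[8.7,-2.1,-0.5,0,0,0.005,1],[8.6,-2.2,-0.5,0,0,0.006,1],[8.7,-2.3,-0.4,0,-0.001,0.005,1],[8.6,-2.3,-0.5,0,0,0.006,1],[8.6,-2.3,-0.5,0,0,0.005,1],[8.6,-2.4,-0.4,0,0,0.006,1],[8.6,-2.4,-0.5,0,-0.001,0.005,1],[8.6,-2.5,-0.5,0,0,0.006,1],[8.6,-2.5,-0.5,-0.001,0,0.005,1],[8.5,-2.6,-0.5,0,0,0.006,1],[8.6,-2.6,-0.4,0,-0.001,0.005,1],[8.5,-2.6,-0.5,0,0,0.006,1],[9.2,2,0,0,0,0.005,1],[9.2,2,0,0,0,0.006,1],[9.2,1.8,0,0,0,0.005,1],[9.3,1.9,0,0,0,0.006,1],[9.2,1.8,0,0,0,0.005,1],[9.3,1.7,0,0,0,0.006,1],[9.3,1.7,0,0,0,0.005,1],[9.2,1.7,0,0,0,0.005,1],[9.3,1.6,0,0,0,0.006,1],[9.3,1.5,0,0,0,0.005,1],[9.3,1.5,0,0,0,0.006,1],[9.3,1.5,0,0,0,0.005,1],[9.3,1.4,0,0,0,0.006,1],[9.3,1.3,0,0,0,0.005,1],[9.4,1.3,0,0,0,0.005,1],[9.3,1.2,0,0,0,0.006,1]]
end [405.  -0. 245.] [180.   0. 103.] 32
```

View pics/p5.png

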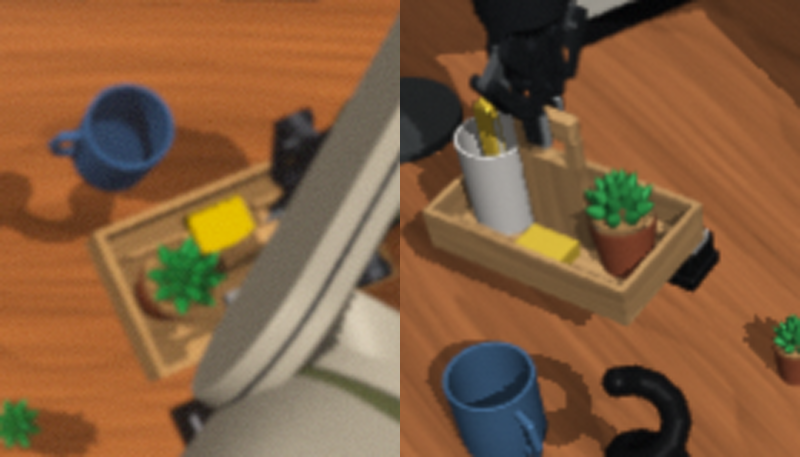

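The caddy is lifted and level: the cup with the highlighter is at (490,170) in the right view and the succulent at (622,215). I'll start the carry gently.

Request:
apply_moves(
  targets=[
    [3,-1,0,0,0,0.002,1],
    [6,-1,0,0,0,0.004,1],
    [9,-2,0,0,0,0.006,1],
    [12,-3,0,0,0,0.007,1],
    [15,-4,-1,0,0,0.007,1],
    [15,-4,-1,0,0,0.007,1],
    [15,-4,-1,0,0,0.007,1],
    [15,-4,-1,0,0,0.007,1],
    [15,-4,-1,0,0,0.007,1],
    [15,-3,-1,0,0,0.007,1],
    [15,-2,0,0,0,0.007,1],
    [15,-1,0,0,0,0.007,1],
    [15,0,0,0,0,0.007,1],
    [15,1,0,0,0,0.007,1],
    [15,2,0,0,0,0.007,1],
    [15,2,0,0,0,0.007,1],
    [15,2,0,0,0,0.007,1],
    [15,2,0,0,0,0.007,1],
    [15,2,0,0,0,0.007,1],
    [15,2,0,0,0,0.007,1],
  ],
)

```text
time: 23.62
tool_pos: [395.7, -18.8, 244.7]
tcp_rot: [180.0, -0.2, 105.5]
ft_force: [-0.5, 0.2, -8.9]
finger_gap: 12.7
grip_force: 87.9
```

```bash
python3 - <<'E'
from kin import *
p,R,s=cur(0);print(p,s["tcp_rot"])
rows(p,R,[([447.5,267,245],down(97.3),18)],1)
E
```

```text
[395.72882011 -18.80255086 244.72843835] [ 1.79997076e+02 -1.61297395e-01  1.05495212e+02]
[[14.5,7,0,0,0,0.008,1],[14.6,6.9,0.1,0,0,0.008,1],[14.7,6.8,0,0,0,0.008,1],[14.7,6.7,0,0,-0.001,0.008,1],[14.7,6.5,0,0,0,0.008,1],[14.8,6.4,0,0,0,0.008,1],[14.9,6.3,0,0,0,0.008,1],[14.9,6.2,0.1,0,0,0.008,1],[14.9,6.1,0,0,0,0.008,1],[15,5.9,0,0,-0.001,0.007,1],[15.1,5.9,0,0,0,0.008,1],[15,5.7,0,0,0,0.008,1],[15.2,5.6,0,0,0,0.008,1],[15.2,5.5,0,0,0,0.008,1],[15.2,5.4,0,0,0,0.008,1],[15.2,5.2,0,0,0,0.008,1],[15.3,5.1,-0.1,0,-0.001,0.008,1],[15.4,5,0,0,0,0.008,1]]
end [447.5 267.  245. ] [-180.     0.    97.3] 18
```

Request:
apply_moves(
  targets=[
    [15,4,0,0,0,0.008,1],
    [15,6,0,0,0,0.008,1],
    [15,7,0,0,0,0.008,1],
    [15,7,0,0,0,0.008,1],
    [15,7,0,0,0,0.008,1],
    [15,7,0,0,0,0.008,1],
    [15,7,0,0,0,0.008,1],
    [15,7,0,0,0,0.008,1],
    [15,7,0,0,0,0.008,1],
    [15,6,0,0,0,0.008,1],
    [15,6,0,0,0,0.008,1],
    [15,6,0,0,0,0.008,1],
    [15,6,0,0,0,0.008,1],
    [15,6,0,0,0,0.008,1],
    [14,5,0,0,0,0.008,1],
    [12,4,0,0,0,0.008,1],
    [9,3,0,0,0,0.006,1],
    [6,2,0,0,0,0,1],
    [3,1,0,0,0,0,1],
    [0,0,0,0,0,0,1],
  ],
)

```text
time: 26.12
tool_pos: [445.6, 250.0, 245.3]
tcp_rot: [-180.0, -0.1, 97.8]
ft_force: [-0.6, 0.6, -7.7]
finger_gap: 12.8
grip_force: 87.9
```

```bash
python3 - <<'E'
from kin import *
p,R,s=cur(0);print(p,s["tcp_rot"],s["ft_force"])
print(R.inv().apply(np.array([447.5,267,p[2]])-p))
b=optics.snapshot("scene")[170:370,250:490]
cv2.imwrite("pics/p6.png",cv2.resize(b,(720,600),interpolation=2)[:,:,::-1])
E
```

```text
[445.56424074 250.01671329 245.28921041] [-1.79957965e+02 -1.49505881e-01  9.78315499e+01] [-0.60954649  0.59688373 -7.7318583 ]
[16.56105781  4.23189635  0.0401093 ]
```

View pics/p6.png

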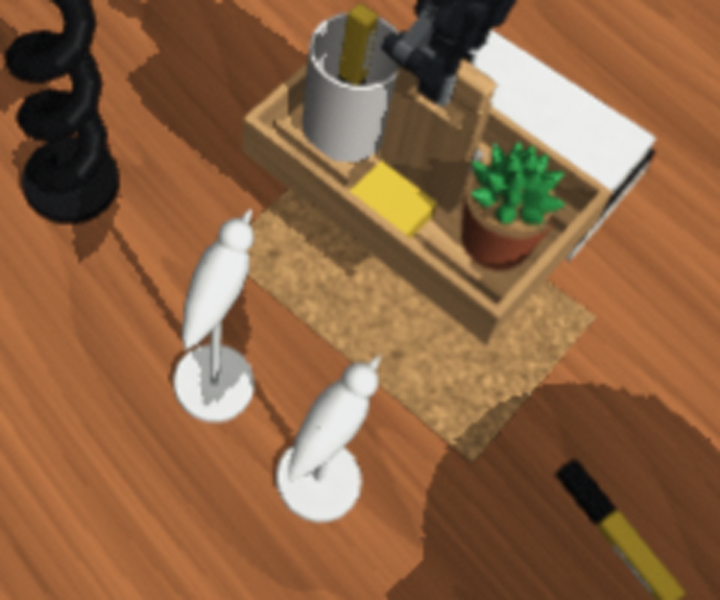

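The caddy is hanging above the mat, everything in it standing and the birds untouched at (215,380) and (320,480). The shift still needed is (16.6, 4.2) mm, then straight down.

Request:
apply_moves(
  targets=[
    [2,0,0,0,0,0,1],
    [4,1,0,0,0,0,1],
    [5,1,2,0,0,0,1],
    [4,1,5,0,0,0,1],
    [2,1,9,0,0,0,1],
    [0,0,13,0,0,0,1],
    [0,0,14,0,0,0,1],
    [0,0,14,0,0,0,1],
    [0,0,14,0,0,0,1],
    [0,0,13,0,0,0,1],
    [0,0,10,0,0,0,1],
    [0,0,7,0,0,0,1],
    [0,0,4,0,0,0,1],
    [0,0,2,0,0,0,1],
    [0,0,1,0,0,0,1],
    [0,0,0,0,0,0,1],
    [0,0,0,0,0,0,1],
  ],
)

```text
time: 28.3
tool_pos: [447.2, 267.9, 137.6]
tcp_rot: [-180.0, -0.2, 97.8]
ft_force: [-0.6, -0.8, -9.3]
finger_gap: 12.4
grip_force: 87.9
```

```bash
python3 - <<'E'
from kin import *
p,R,s=cur(0);print(p,s["tcp_rot"],s["ft_force"])
a=optics.snapshot("top")[150:300,150:350];b=optics.snapshot("scene")[170:370,250:490]
cv2.imwrite("pics/p7.png",np.hstack([cv2.resize(a,(400,300),interpolation=2),cv2.resize(b,(400,300),interpolation=2)])[:,:,::-1])
E
```

```text
[447.2432538  267.86435343 137.64301944] [-1.79991737e+02 -1.67990856e-01  9.78332562e+01] [-0.5856889  -0.76177801 -9.34114565]
```

Request:
apply_moves(
  targets=[
    [0,0,2,0,0,0,1],
    [0,0,3,0,0,0,1],
    [0,0,3,0,0,0,1],
    [0,0,2,0,0,0,1],
    [0,0,1,0,0,0,1],
    [0,0,1,0,0,0,1],
    [0,0,0.6,0,0,0,1],
    [0,0,0.6,0,0,0,1],
    [0,0,0.6,0,0,0,1],
    [0,0,0,0,0,0,1],
  ],
)

```text
time: 29.65
tool_pos: [447.0, 267.8, 123.5]
tcp_rot: [-180.0, -0.2, 97.8]
ft_force: [-1.6, 0.2, -8.7]
finger_gap: 12.8
grip_force: 88.0
```

Request:
apply_moves(
  targets=[
    [0,0,0.4,0,0,0,1],
    [0,0,0.4,0,0,0,1],
    [0,0,0.4,0,0,0,1],
    [0,0,0.4,0,0,0,1],
    [0,0,0.4,0,0,0,1],
    [0,0,0,0,0,0,1],
  ],
)

```text
time: 30.4
tool_pos: [447.2, 267.9, 121.8]
tcp_rot: [-180.0, -0.2, 97.8]
ft_force: [0.0, 1.4, -6.5]
finger_gap: 12.8
grip_force: 88.2
```

Just about touching.

Request:
apply_moves(
  targets=[
    [0,0,0.4,0,0,0,1],
    [0,0,0.4,0,0,0,1],
    [0,0,0.4,0,0,0,1],
    [0,0,0,0,0,0,1],
  ],
)

```text
time: 30.9
tool_pos: [447.3, 267.9, 121.7]
tcp_rot: [180.0, -0.2, 97.8]
ft_force: [-5.6, -3.5, 5.6]
finger_gap: 12.6
grip_force: 90.1
```

Request:
apply_moves(
  targets=[
    [0,0,0,0,0,0,0.8],
    [0,0,0,0,0,0,0.75],
    [0,0,0,0,0,0,0.6],
    [0,0,0,0,0,0,0.5],
    [0,0,0,0,0,0,0.5],
    [0,0,-5,0,0,0,0.5],
    [0,0,-15,0,0,0,0.5],
    [0,0,-30,0,0,0,0.5],
    [0,0,-40,0,0,0,0.5],
    [0,0,-40,0,0,0,0.5],
    [0,-30,-30,0,0,0,0.5],
    [0,-50,-10,0,0,0,0.5],
    [-20,-50,0,0,0,0,0.5],
    [-40,-30,0,0,0,0,0.5],
    [-50,0,0,0,0,0,0.5],
    [-50,0,0,0,0,0,0.5],
    [-50,0,0,0,0,0,0.5],
    [-50,0,0,0,0,0,0.5],
    [0,0,0,0,0,0,0.5],
  ],
  force=30,
)

```text
time: 33.28
tool_pos: [324.2, -15.1, 290.9]
tcp_rot: [180.0, -0.1, 97.4]
ft_force: [0.5, 1.2, -0.7]
finger_gap: 42.5
grip_force: 0.0
```

```bash
python3 - <<'E'
from kin import *
p,R,s=cur(0);print(p,s["time"])
a=optics.snapshot("top")[100:320,130:350];b=optics.snapshot("scene")[130:370,210:490]
cv2.imwrite("pics/p8.png",np.hstack([cv2.resize(a,(400,400),interpolation=2),cv2.resize(b,(400,343),interpolation=2)[:343] if 0 else cv2.resize(b,(400,400),interpolation=2)])[:,:,::-1])
E
```

```text
[324.17580149 -15.12682985 290.86721855] 33.275
```

View pics/p8.png

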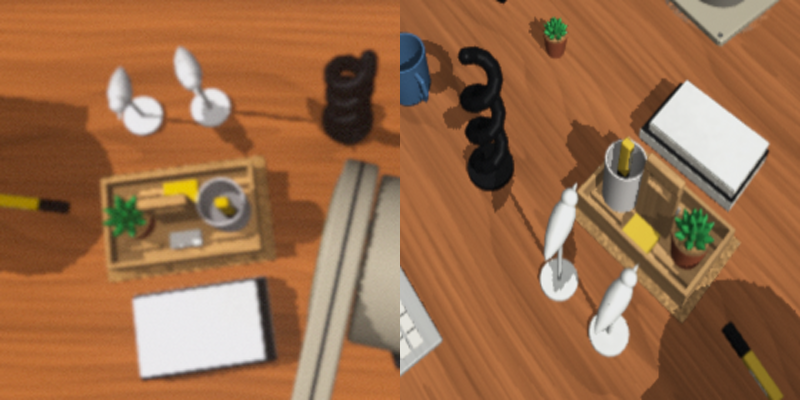

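The caddy is on the mat with its contents standing. In the left view, rim corners are at about (102,180), (255,160), (264,262) and (110,272). A last numeric check before handing in.

```bash
python3 - <<'E'
from kin import *
a=cv2.resize(optics.snapshot("top")[165:275,170:300],(780,660),interpolation=2)[:600]
cv2.imwrite("pics/p9.png",a[:,:,::-1])
c=onz("top",[(130+u/1.818,100+v/1.818) for u,v in((102,180),(255,160),(264,262),(110,272))],45)
print(c.round(),c.mean(0).round(1),[np.linalg.norm(c[i]-c[i-1]).round() for i in range(4)])
E
```

```text
[[494. 383.  45.]
 [526. 161.  45.]
 [378. 144.  45.]
 [361. 362.  45.]] [439.9 262.5  45. ] [np.float64(134.0), np.float64(224.0), np.float64(149.0), np.float64(219.0)]
```

View pics/p9.png

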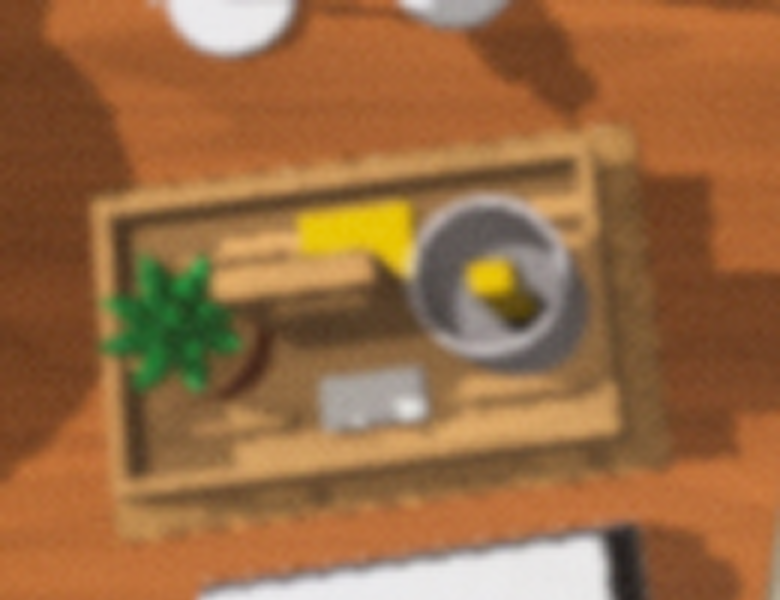

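The rim corners are at (93,200), (592,143), (620,432) and (122,492). Mat shows at the right and below, as expected from the tilted view.

```bash
python3 - <<'E'
from kin import *
c=onz("top",[(170+u/6,165+v/6) for u,v in((93,200),(592,143),(620,432),(122,492))],45)
m=np.array([447.5,267,0]);a=np.radians(7.8);M=np.array([[np.cos(a),np.sin(a)],[-np.sin(a),np.cos(a)]])
print(((c-m)[:,:2]@M.T).round(1),c.mean(0).round(1))
E
```

```text
[[  64.   110.2]
 [  61.6 -111. ]
 [ -66.6 -109.8]
 [ -65.6  105.7]] [446.  265.6  45. ]
```

The caddy is within 2 mm of the mat's centre (mat half-size 80 x 125 mm).

```bash
python3 -c "
from bench import r
print(r.hand_in())"
```

```text
the job is handed in; nothing more can be done
None
```

The highlighter is standing in the white cup, the caddy is level on the cork mat within about 2 mm of its centre with cup and succulent upright, and I handed the job in at about 33 s; no verdict came back.

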